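# Slide three jars into the rack's wells and bolt them in

### The job

The caps of the three brown jars are loose, so do not lift the jars: slide them one by one over the deck of the wooden rack until each drops upright into a well of its own along the deck's edge. Then slide the steel retaining bolt across in front of them, fully home into its keeper. Leave the red sachet on the deck and the other things round about where they stand.

Things in the scene. Friction and masses are not known exactly. Their poses are not given: they have to be found in the camera images.
- rack: fixed wooden jar rack. Origin: at worktop height under the middle of the edge between deck and wells; +x (the robot's right) from the deck into the wells, +y (away from the robot) towards the bolt's sleeve, z up. Deck: top at z = 32 mm, x -165 to 0, y -118 to 110 mm. Wells at y = 61, 0, -61 mm; a jar in its well stands wholly beyond x = 0. Back board: x 60 to 68 mm, top at z = 87 mm
- jar_a: brown jar with green screw cap, 48 mm diameter, 80 mm tall, 85 g, standing on the deck; one of three alike. Origin: centre of its underside; z up its axis
- jar_b: brown jar with green screw cap, 48 mm diameter, 80 mm tall, 85 g, standing on the deck; one of three alike. Origin: centre of its underside; z up its axis
- jar_c: brown jar with green screw cap, 48 mm diameter, 80 mm tall, 85 g, standing on the deck; one of three alike. Origin: centre of its underside; z up its axis
- well0 (a point): centre of the floor of the far (+y) well, axes as the rack's, 25 mm below the deck. The bay is 56 mm wide (y) and 60 mm deep (x: step edge 30 mm before this point, back board 30 mm beyond); its 5 mm side walls start 8 mm behind the step edge above deck level and end 55 mm above this floor
- well1 (a point): centre of the floor of the middle well, axes as the rack's, 25 mm below the deck. The bay is 56 mm wide (y) and 60 mm deep (x: step edge 30 mm before this point, back board 30 mm beyond); its 5 mm side walls start 8 mm behind the step edge above deck level and end 55 mm above this floor
- well2 (a point): centre of the floor of the near (-y) well, axes as the rack's, 25 mm below the deck. The bay is 56 mm wide (y) and 60 mm deep (x: step edge 30 mm before this point, back board 30 mm beyond); its 5 mm side walls start 8 mm behind the step edge above deck level and end 55 mm above this floor
- keeper (a point): middle of the mouth of the bolt's grey keeper at the rack's -y end (block 26 mm in x, 20 in y, from the deck up to 41 mm above it). The bolt runs along the rack's y at rack x = -14 mm, z = 60 mm. The grey ends of its sleeve, as high, lie at rack y = 144 to 166 and 309 to 331 mm
- bolt (a joint): retaining bolt, steel rod 12 mm thick: m slid from fully drawn back (0) towards -y of the rack; 0.205 is fully home in the keeper at the -y end. It starts drawn back. Moves with about 2 N
- bolt_handle (a point): middle of the black knob (18 mm diameter, 16 mm high, top 8 mm above this point) on the bolt's upright stem (10 mm diameter). The stem stands on the rod, its foot 38 mm below this point; the rod (z = 60 mm, radius 6) runs on from the stem 25 mm towards -y and 240 mm towards +y. Axes as the rack's
- sachet: flat red sachet, stiff, 48 mm (its x) by 68 mm (its y), 10 mm high, lying on the deck among the jars; stays there. Origin: centre of its underside, z up
- mug_red: red patterned mug, 90 mm diameter, 122 mm with handle, 87 mm tall, on the worktop. Origin: centre of its underside; bystander
- spice_jar: glass spice jar with black cap, 44 mm diameter, 105 mm tall, on the worktop a few cm before the deck's -x edge. Origin: centre of its underside; bystander
- white_packet: narrow white packet, 30 x 62 x 135 mm, standing on the worktop at the near right. Origin: centre of its underside; bystander
There are look-alikes about, which are no part of the job. Leave any orange look-alike of the jar_a alone.

How it is judged (in metres and radians):
On the way, in this order (a step that is already met when the one before it is completed fails the run):
1. one jar stands upright on the floor of each of the three wells (((horizontal distance between jar_a and well0 below 0.01 m and z of jar_a in the frame of well0 below 0.006 m and angle between jar_a's own z axis and vertical below 0.12 rad) or (horizontal distance between jar_b and well0 below 0.01 m and z of jar_b in the frame of well0 below 0.006 m and angle between jar_b's own z axis and vertical below 0.12 rad) or (horizontal distance between jar_c and well0 below 0.01 m and z of jar_c in the frame of well0 below 0.006 m and angle between jar_c's own z axis and vertical below 0.12 rad)) and ((horizontal distance between jar_a and well1 below 0.01 m and z of jar_a in the frame of well1 below 0.006 m and angle between jar_a's own z axis and vertical below 0.12 rad) or (horizontal distance between jar_b and well1 below 0.01 m and z of jar_b in the frame of well1 below 0.006 m and angle between jar_b's own z axis and vertical below 0.12 rad) or (horizontal distance between jar_c and well1 below 0.01 m and z of jar_c in the frame of well1 below 0.006 m and angle between jar_c's own z axis and vertical below 0.12 rad)) and ((horizontal distance between jar_a and well2 below 0.01 m and z of jar_a in the frame of well2 below 0.006 m and angle between jar_a's own z axis and vertical below 0.12 rad) or (horizontal distance between jar_b and well2 below 0.01 m and z of jar_b in the frame of well2 below 0.006 m and angle between jar_b's own z axis and vertical below 0.12 rad) or (horizontal distance between jar_c and well2 below 0.01 m and z of jar_c in the frame of well2 below 0.006 m and angle between jar_c's own z axis and vertical below 0.12 rad))), for 0.2 s.
2. the bolt is slid home into its keeper (value of joint bolt above 0.199 m), for 0.2 s.
At the end, for the whole second after the job is handed in: Each well holds one jar, upright within 0.12 rad, on the floor within 6 mm and within 10 mm of the well's centre; the bolt is within 6 mm of fully home (joint above 0.199); all at rest; sachet, mug, spice jar and packet lie or stand unturned within 25 mm of where they were (all of step 1 and value of joint bolt above 0.199 m and distance of each of sachet, mug_red, spice_jar, white_packet from where it was at the start of the episode below 0.025 m and angle between each of sachet, mug_red, spice_jar, white_packet's own z axis and vertical below 0.2 rad and linear speed of each of jar_a, jar_b, jar_c below 0.02 m/s and velocity of joint bolt below 0.01 m/s); the robot touches nothing.
It fails at once if a jar is lifted more than 25 mm off the deck (z of any of jar_a, jar_b, jar_c in the frame of rack above 0.057 m).
It fails at once if a jar is knocked over (tilted more than 0.9 rad) (angle between any of jar_a, jar_b, jar_c's own z axis and vertical above 0.9 rad).
It fails at once if a bystander is shoved more than 25 mm from its place or tipped over (not (distance of sachet from where it was at the start of the episode below 0.025 m and angle between sachet's own z axis and vertical below 0.2 rad) or not (distance of mug_red from where it was at the start of the episode below 0.025 m and angle between mug_red's own z axis and vertical below 0.2 rad) or not (distance of spice_jar from where it was at the start of the episode below 0.025 m and angle between spice_jar's own z axis and vertical below 0.2 rad) or not (distance of white_packet from where it was at the start of the episode below 0.025 m and angle between white_packet's own z axis and vertical below 0.2 rad)).
It also fails if it takes over 72 s, if anything falls off the work surface, if the arm or the gripper's body presses on something with over 40 N, if the wrist force passes 120 N, or if a joint passes its speed limit or range.

### The arm

A 6-joint arm with a two-finger parallel gripper is mounted at the origin on a cart in front of the work surface, level with it; the furniture and walls round the work are solid. World frame = base frame: x ahead of the robot, y to its left, z up, the work surface at z = 0. Lengths are in mm, angles in rad, forces in N, time in s.
With the tool pointing down it reaches from about 400 to 925 mm from the base axis. Payload 12.5 kg.
Tool frame: the origin (TCP) lies between the finger pads; the fingertips stand env.tip_extent ahead of it and the grasp point (between the pads) lies 11 mm behind it (env.tip_extent is the distance from the TCP to the fingertips, in mm); z points along the fingers, y is the line along which they close (so a half turn about z gives the same grasp; the last joint's range is limited). The gripper opens to 95 mm and grips with 3 to 60 N. Pads are 20 mm wide; open, the fingers measure 119 mm over their backs; the gripper's body (75 mm by 180 mm) begins 59 mm behind the grasp point.
Start: joints at [1.085, 0.491, 1.559, -0, 1.092, -0.106], TCP at [231.694, 580.486, 222.661] pointing down, gripper open.
Joint ranges: [-3.1, 3.1], [-0.84, 2.19], [0.05, 2.79], [-1.13, 4.28], [0.06, 2.93], [-2.69, 2.69]. Speed limits (rad/s): [2.22, 2.22, 2.79, 3.14, 3.14, 3.14].

### API

Orientations are given as [roll, pitch, yaw] about the fixed x, y, z axes, in that order (R = Rz(yaw) Ry(pitch) Rx(roll)).
In Python, from cell import env gives the robot as it stands.
- The arm moves only by the tool carry_out, never from a script. Its argument "motion" is a list of rows, each a list of 5 numbers: the shift along the tool's x, y, z in mm, then the turn about the tool's z in degrees, then the closure, from 0 (fully open) to 1 (shut). A call has 1 to 12 rows; each row shifts and turns the commanded pose from where the row before left it, along the tool's axes as they then stand; what a row does not reach is not made up. A row lasts 1/10 s, in which the tool goes at most 50 mm and 8.59 degrees, less where a joint would pass 70% of its speed; a pose out of reach is approached as far as the arm can. A call with a gripper value outside its range is refused whole. The fingers move at their own pace and stop on an object; the grip force is fixed at half the most. Time passes only in rows, so rows that do not move let the fingers close. It gives the time, the measured TCP pose, the force, the opening and the grip force at its end, in the units of the state.
- env.state(): the state, without advancing time (a new reading comes with each control period).
- env.read_camera(name): name is "scene" or "side" or "wrist"; returns a dict with "color" (420x560x3 uint8, red, green, blue), "K" (3x3 intrinsics, pixels), "R" (3x3) and "t" (3): a world point X has camera coordinates R X + t; the wrist camera has in their place "hand_eye" (4x4, takes a point from camera to tool coordinates, whose origin is the TCP and whose axes are the flange's). Camera axes: x right, y down, z forward; pixel columns grow to the right and rows downward; lengths in mm; the calibration is good to about 2 mm. A picture is of the moment at which its call begins: read the wrist's pose just before it. There is no depth.
- env.job_done(): hands the job in; it is judged then, once.
The state is a dict: "t": time; "joints": joint angles; "qvel": joint speeds; "tau": joint torques, N m; "eef_pos": TCP position; "tcp_rot": TCP orientation; "ft_force": force on the tool from outside, world axes, zero at the start; "moment": the same for the moment, N m; "opening": opening from 0.0 (shut) to 1.0 (fully open); "grip_force": force on a finger pad.
Only numpy, scipy, OpenCV 4.12 (cv2) and the standard library are available. Lean on these libraries where they do the work, as an engineer would, in place of code of your own. Each camera call takes 0.05 s, during which the arm holds its last target. There are 200 camera calls.

## Working session

There is one attempt and no reset: what is moved stays moved. The work goes in short steps, Python scripts to look and compute and a tool call to move; the robot and the scene stay as the last step left them, time stands still between calls to the robot, and variables do not carry over. Pictures are saved under pics/ and viewed, at most 10 in all, crops included, and the job is handed in when it is done.

Besides the shell and the picture viewer there is one more tool, called after "Emit:" as name(argument=value, ...) on one line, values as JSON. carry_out: Moves the arm, as the interface text tells. Its arguments: {"type":"object","properties":{"motion":{"type":"array"}},"required":["motion"]}

```bash
mkdir -p pics; ls
python3 - <<'E'
from cell import env
import cv2,numpy as np
s=env.state();print(s['t'],s['eef_pos'],s['tcp_rot'],env.tip_extent,s['opening'])
for n in("scene","side","wrist"):
    c=env.read_camera(n);cv2.imwrite(f"pics/{n}0.png",c["color"][:,:,::-1])
    np.savez(f"pics/{n}0.npz",**{k:v for k,v in c.items()})
    print(n,c["K"].round(1).tolist(),[ (k,np.round(c[k],2).tolist()) for k in c if k in("R","t","hand_eye")])
E
```

```text
pics
0.0 [231.57378147 580.27006237 222.046594  ] [-3.14048017e+00 -9.94661333e-05  2.76182871e+00] 8.0 0.9986044842669888
scene [[413.8, 0.0, 282.0], [0.0, 413.8, 209.5], [0.0, 0.0, 1.0]] [('R', [[-1.0, -0.0, 0.0], [-0.0, 0.66, -0.75], [0.0, -0.75, -0.66]]), ('t', [464.45, 88.96, 1041.17])]
side [[426.2, 0.0, 282.5], [0.0, 426.2, 207.1], [0.0, 0.0, 1.0]] [('R', [[-0.87, -0.49, -0.01], [-0.31, 0.58, -0.75], [0.37, -0.65, -0.66]]), ('t', [406.24, 197.85, 963.64])]
wrist [[357.9, 0.0, 274.2], [0.0, 357.9, 215.6], [0.0, 0.0, 1.0]] [('hand_eye', [[-0.0, -0.97, -0.24, 64.87], [1.0, -0.0, 0.0, -0.92], [-0.0, -0.24, 0.97, -163.68], [0.0, 0.0, 0.0, 1.0]])]
```

View pics/scene0.png

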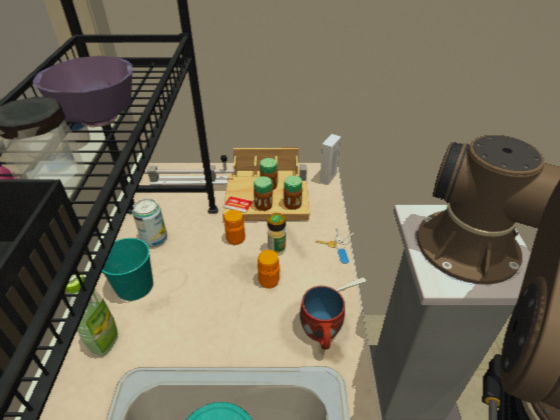

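View pics/side0.png

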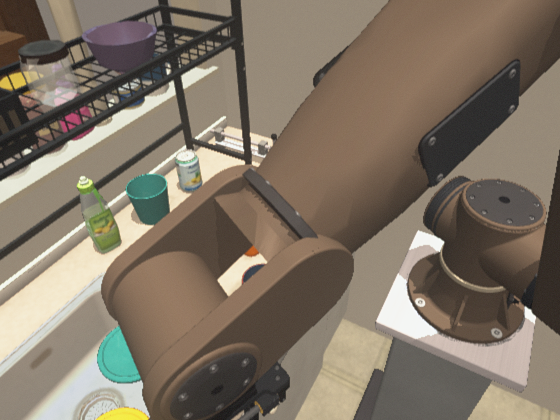

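The scene view shows the rack at about (270,185), with three green-capped jars at (269,165), (263,185) and (293,184). The sachet is at (238,204), the bolt knob at (224,158), the orange look-alikes at (234,227) and (268,268), and the spice jar at (277,230). In the side view the arm hides the rack.

```bash
cat > h.py <<'E'
import numpy as np,cv2
from scipy.spatial.transform import Rotation as Ro
def cam(f):
    return dict(np.load(f))
def setpose(c,pos,rpy):   # wrist camera: make world R,t
    T=np.eye(4);T[:3,:3]=Ro.from_euler('xyz',rpy).as_matrix();T[:3,3]=pos
    W=np.linalg.inv(T@c['hand_eye']);c['R'],c['t']=W[:3,:3],W[:3,3];return c
def ray(c,p):
    o=-c['R'].T@c['t'];d=c['R'].T@np.linalg.inv(c['K'])@[p[0],p[1],1];return o,d/np.linalg.norm(d)
def onz(c,p,z):
    o,d=ray(c,p);return o+d*(z-o[2])/d[2]
def proj(c,X):
    q=c['K']@(c['R']@np.array(X,float)+c['t']);return q[:2]/q[2]
def tri(cs,ps):
    A=np.zeros((3,3));b=np.zeros(3);
    for c,p in zip(cs,ps):
        o,d=ray(c,p);M=np.eye(3)-np.outer(d,d);A+=M;b+=M@o
    X=np.linalg.solve(A,b);return X,[np.linalg.norm(np.cross(X-ray(c,p)[0],ray(c,p)[1])) for c,p in zip(cs,ps)]
E
python3 - <<'E'
from h import *
c=cam('pics/scene0.npz')
im=c['color'][130:260,140:370,::-1];cv2.imwrite('pics/crop0.png',cv2.resize(im,None,fx=3.4,fy=3.4,interpolation=cv2.INTER_CUBIC))
for n,p,z in[('capA',(269,162),112),('capB',(263,184),112),('capC',(293,184),112),('knob',(224,158),98),('deckL',(226,215),32),('deckR',(309,217),32),('post',(212,210),0),('spice',(277,217),105),('pack',(333,140),135)]: print(n,onz(c,p,z).round())
print(c['R'].T@-c['t'])
E
```

```text
capA [ 500. -200.  112.]
capB [ 513. -103.  112.]
capC [ 437. -104.  112.]
knob [ 627. -240.   98.]
deckL [610. -75.  32.]
deckR [395. -68.  32.]
post [ 657. -131.    0.]
spice [476.  13. 105.]
pack [ 322. -275.  135.]
[464.19703876 724.37558512 753.31113483]
```

View pics/crop0.png

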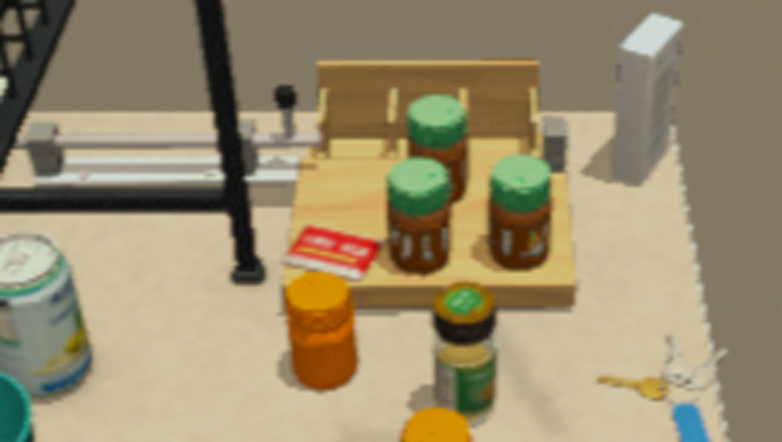

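The enlarged crop shows the rack clearly. The sachet is at the front left of the deck, the knob at crop (287,97), and the shelf post foot at (247,270). The keeper is at (553,145). I'll bring the wrist camera over the rack.

Emit:
carry_out(motion=[[0,0,-27,-7.3,0],[0,0,-27,-7.3,0],[0,0,-26,-7.2,0],[-25,-35,0,0,0],[-25,-35,0,0,0],[-25,-35,0,0,0],[-25,-35,0,0,0],[-25,-35,0,0,0],[-25,-35,0,0,0],[-25,-35,0,0,0],[-25,-35,0,0,0]])

```text
t: 1.25
eef_pos: [432.6, 299.0, 302.6]
tcp_rot: [3.142, -0.0, -3.141]
ft_force: [0.4, 0.6, -0.1]
opening: 1.002
grip_force: 0.0
```

Emit:
carry_out(motion=[[-7,-43,0,0,0],[-7,-43,0,0,0],[-7,-43,0,0,0],[-7,-43,0,0,0],[-7,-43,0,0,0],[-7,-43,0,0,0],[-7,-43,0,0,0],[-7,-43,0,0,0],[-7,-43,0,0,0],[-7,-43,0,0,0],[0,-40,0,0,0],[0,0,0,0,0]])

```text
t: 2.45
eef_pos: [502.1, -173.2, 302.0]
tcp_rot: [-3.141, -0.001, 3.139]
ft_force: [-0.9, -0.8, 0.4]
opening: 1.002
grip_force: 0.0
```

```bash
cat > snap.py <<'E'
import sys
from cell import env
from h import *
def snap(n,tag):
    s=env.state();c=env.read_camera(n)
    cv2.imwrite(f"pics/{n}{tag}.png",c["color"][:,:,::-1])
    if n=="wrist": setpose(c,s['eef_pos'],s['tcp_rot'])
    np.savez(f"pics/{n}{tag}.npz",**c);return c
if __name__=="__main__":
    for n in sys.argv[2:]: snap(n,sys.argv[1])
    s=env.state();print(s['t'],s['eef_pos'],s['tcp_rot'],s['joints'].round(2) if hasattr(s['joints'],'round') else s['joints'])
E
python3 snap.py 1 wrist side
```

```text
2.55 [ 501.89844949 -169.79594283  302.18550788] [ 3.14089093e+00 -7.79525042e-04  3.14040174e+00] [-0.45  0.28  1.68  0.    1.19 -2.02]
```

View pics/wrist1.png

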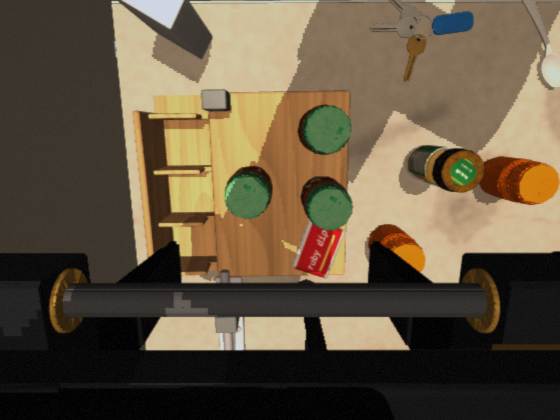

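View pics/side1.png

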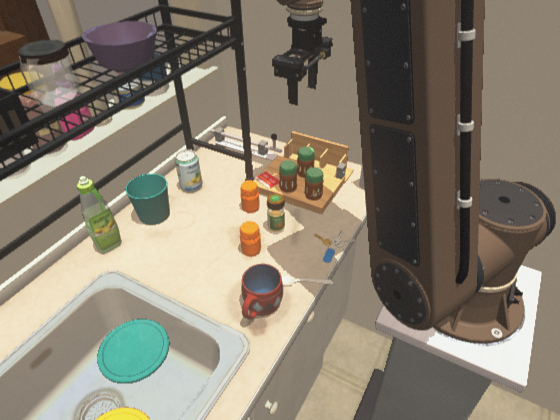

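Wrist view: caps at (247,195), (326,128) and (327,205). The step edge is at column ~213, the deck's -x edge at ~349 and its -y edge at row ~92. The keeper is at (215,100), the bolt at about (225,280), and the sachet at (320,248). In the side view the rack is now clear: caps at (289,168), (306,156) and (314,176), knob at (274,137).

```bash
cat > caps.py <<'E'
from h import *
def caps(c,box):
    x0,y0,x1,y1=box;h=cv2.cvtColor(c['color'],cv2.COLOR_RGB2HSV)
    m=cv2.inRange(h,(60,70,25),(90,255,255));k=np.zeros_like(m);k[y0:y1,x0:x1]=m[y0:y1,x0:x1]
    k=cv2.morphologyEx(k,cv2.MORPH_OPEN,np.ones((3,3)))
    cs,_=cv2.findContours(k,cv2.RETR_EXTERNAL,cv2.CHAIN_APPROX_NONE)
    return [(cv2.boundingRect(q),np.round(cv2.minEnclosingCircle(q)[0],1),cv2.contourArea(q)) for q in cs if cv2.contourArea(q)>60]
E
python3 - <<'E'
from caps import *
w,s,d=[cam(f'pics/{n}.npz') for n in('wrist1','scene0','side1')]
for c,b in((w,(200,80,400,250)),(s,(230,140,320,215)),(d,(260,130,340,200))):
    for q in caps(c,b): print(q)
    print()
g=cv2.cvtColor(w['color'],cv2.COLOR_RGB2GRAY)
L=cv2.createLineSegmentDetector().detect(g)[0][:,0]
for l in L:
    if np.hypot(l[0]-l[2],l[1]-l[3])>28 and min(l[0],l[2])>120 and max(l[0],l[2])<380 and max(l[1],l[3])<285 and min(l[1],l[3])>75: print(l.round(1))
E
```

```text
((308, 185, 22, 19), array([318.5, 194. ]), 119.0)

((255, 185, 16, 8), array([262.5, 187. ]), 76.5)
((285, 183, 16, 9), array([292.5, 185. ]), 73.0)
((261, 165, 15, 8), array([268. , 167.5]), 69.0)


[368.2 281.9 366.8 238.1]
[313.1 282.2 365.6 282.4]
[181.9 282.7 304.4 281.6]
[195.6 169.2 160.6 169.6]
[149.3 117.9 193.1 116.8]
[167.7 175.6 170.8 213. ]
[154.3 174.3 196.9 172.5]
[171.9 211.9 213.1 211.5]
[168.1 165.2 210.6 164.3]
[162.8 119.4 167.2 166.8]
[181.9 255.9 215.6 255.3]
[341.7 230.1 324.6 276.5]
[152.8 250.7 138.3 111.7]
[333.  231.8 317.5 270.9]
[295.3 267.2 312.1 222.7]
[320.6 271.9 335.3 235.5]
[201.9 128.3 165.6 128.3]
[257.1 161.5 271.2 120.4]
[209.5 119.3 213.  164.4]
[201.9 119.5 164.4 120. ]
[205.6 176.6 170.6 176.4]
[212.8 165.6 215.1 199.4]
[145.3 248.  138.6 181.8]
[215.  253.2 212.6 218.1]
[318.1  92.3 288.1  92.6]
[215.7 216.9 217.8 251.9]
```

Run:
```python
from h import *
import re
s=open('caps.py').read()
s=s.replace("m=cv2.inRange(h,(60,70,25),(90,255,255))","q=c['color'].astype(int);m=(((q[...,1]-q[...,0])>8)&(q[...,1]-q[...,2]>2)).astype(np.uint8)*255")
open('caps.py','w').write(s)
from caps import *
w,sc,d=[cam(f'pics/{n}.npz') for n in('wrist1','scene0','side1')]
print(w['color'][195,247],w['color'][128,326],sc['color'][184,263],d['color'][168,289])
for c,b in((w,(200,80,400,250)),(sc,(230,140,320,215)),(d,(260,130,340,200))):
    for q in caps(c,b): print(q)
    print()
# deck edges: profiles
g=cv2.cvtColor(w['color'],cv2.COLOR_RGB2HSV).astype(int)
for r in(100,150): print(r,w['color'][r,205:222].tolist(),w['color'][r,340:356].tolist())
for c in(240,300): print(c,w['color'][84:100,c].tolist())
```

```text
[ 79 116  71] [ 79 113  72] [148 195 136] [113 148 105]
((306, 184, 46, 46), array([328.7, 206.4]), 1585.0)
((225, 172, 45, 47), array([247., 195.]), 1592.0)
((303, 106, 48, 48), array([326.8, 129.8]), 1773.0)

((254, 176, 18, 17), array([262.7, 184.5]), 230.5)
((284, 175, 18, 17), array([293., 183.]), 224.5)
((260, 158, 17, 16), array([268., 165.]), 205.0)

((306, 168, 17, 15), array([313.8, 175. ]), 191.5)
((280, 161, 17, 14), array([287.7, 167.5]), 179.5)
((298, 147, 16, 14), array([306. , 153.4]), 169.5)

100 [[159, 149, 133], [162, 150, 134], [163, 150, 135], [163, 152, 135], [162, 150, 134], [166, 154, 136], [163, 153, 136], [165, 153, 136], [162, 151, 135], [163, 152, 136], [166, 154, 137], [165, 153, 138], [167, 156, 139], [166, 154, 138], [167, 157, 139], [168, 157, 140], [167, 157, 139]] [[169, 115, 64], [164, 112, 65], [162, 109, 63], [156, 106, 59], [160, 109, 63], [165, 113, 64], [171, 116, 66], [174, 117, 67], [161, 109, 62], [132, 92, 56], [116, 96, 71], [128, 108, 85], [130, 110, 86], [129, 110, 87], [130, 109, 87], [130, 110, 88]]
150 [[211, 195, 115], [210, 193, 112
[... 332 characters left out ...]
0], [157, 105, 61], [150, 99, 57], [129, 88, 52], [106, 80, 58], [111, 94, 74], [111, 94, 74], [109, 91, 72], [111, 95, 76], [117, 99, 79], [113, 95, 76], [113, 93, 75]]
240 [[207, 190, 153], [209, 190, 153], [211, 191, 157], [210, 192, 155], [209, 190, 155], [210, 193, 156], [209, 193, 154], [208, 187, 150], [184, 145, 99], [203, 151, 87], [210, 171, 96], [209, 175, 99], [209, 174, 99], [209, 174, 100], [211, 175, 102], [209, 174, 101]]
300 [[132, 110, 90], [131, 111, 88], [131, 110, 88], [131, 111, 87], [130, 110, 86], [130, 108, 86], [130, 108, 86], [120, 88, 60], [140, 94, 53], [159, 107, 60], [166, 111, 65], [165, 111, 62], [164, 112, 64], [163, 111, 63], [163, 110, 62], [165, 112, 65]]
```

Run:
```python
from h import *
w,s,d=[cam(f'pics/{n}.npz') for n in('wrist1','scene0','side1')]
ce=lambda b:(b[0]+b[2]/2-.5,b[1]+b[3]/2-.5)
J={'A':((225,172,45,47),(260,158,17,16),(298,147,16,14)),'B':((306,184,46,46),(254,176,18,17),(280,161,17,14)),'C':((303,106,48,48),(284,175,18,17),(306,168,17,15))}
X={}
for k,(a,b,e) in J.items():
    for cs,ps in(((w,s,d),(a,b,e)),((w,s),(a,b)),((w,d),(a,e))):
        x,r=tri(cs,[ce(q) for q in ps]);print(k,x.round(1),np.round(r,1))
    X[k]=onz(w,ce(a),101)
st=np.array([onz(w,p,32) for p in((209.5,119.3),(213,164.4),(217.8,251.9))])
fr=np.array([onz(w,p,32) for p in((348.8,100),(347,150))])
ed=np.array([onz(w,p,32) for p in((240,92),(288.1,92.5),(318,92.2))])
print('step',st.round(1).tolist());print('front',fr.round(1).tolist());print('end',ed.round(1).tolist())
# yaw of rack y axis from step and end lines
v=st[-1]-st[0];print('yaw y-axis from step',np.arctan2(v[1],v[0]));v=ed[0]-ed[-1];print('x-axis angle +pi/2',np.arctan2(v[1],v[0])+np.pi/2)
print(tri((s,d),((224,158),(274,137))))
for k in X: print(k,X[k].round(1))
# divider walls tops z=62 centre lines ; well walls
for p in((190,117),(190,168),(195,212)): print(onz(w,p,62).round(1))
```

```text
A [ 503.2 -203.1   99.6] [0.9 0.9 1.1]
A [ 503.5 -202.9   98.9] [0.6 0.6]
A [ 503.1 -203.1  100.6] [0.8 0.8]
B [ 514.8 -118.6  101. ] [1.5 0.6 1.6]
B [ 515.5 -118.   100.9] [0.8 0.8]
B [ 514.7 -118.7  101.7] [1.5 1.5]
C [ 437.3 -122.9  100.4] [0.9 0.2 1.2]
C [ 437.9 -122.5  100.7] [0.3 0.3]
C [ 437.2 -122.9  100.5] [1. 1.]
step [[426.3, -250.1, 32.0], [478.8, -248.3, 32.0], [590.1, -247.1, 32.0]]
front [[405.4, -88.0, 32.0], [462.3, -87.6, 32.0]]
end [[396.1, -213.6, 32.0], [396.8, -158.2, 32.0], [396.7, -123.8, 32.0]]
yaw y-axis from step 0.017936057397487982
x-axis angle +pi/2 -0.006525333250832821
(array([ 626.73216835, -238.34055488,   99.27269741]), [np.float64(0.30824700858823023), np.float64(0.3082470085883545)])
A [ 503.7 -202.8  101. ]
B [ 516.2 -118.1  101. ]
C [ 438.2 -122.5  101. ]
[ 424.5 -265.9   62. ]
[ 479.8 -269.3   62. ]
[ 530.6 -266.5   62. ]
```

Run:
```python
from h import *
w=cam('pics/wrist1.npz')
cv2.imwrite('pics/wells1.png',cv2.resize(w['color'][90:240,130:240,::-1],None,fx=4,fy=4,interpolation=cv2.INTER_CUBIC))
```

```text
(no output)
```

View pics/wells1.png

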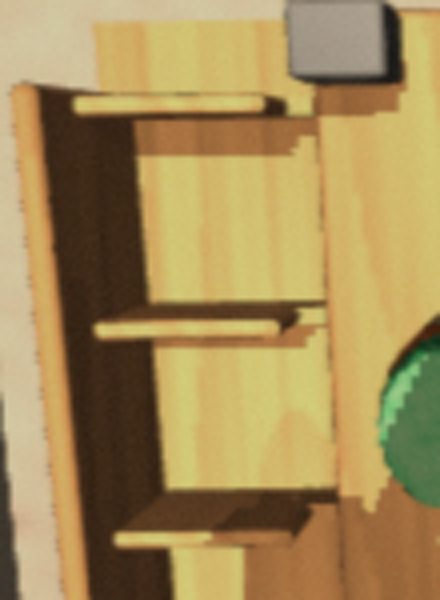

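Crop: the bay wall tops have centre rows of 104, 329 and 540 (4x crop), running from column ~75 to 267, 95 to 282 and 115 to 297. The keeper top spans columns 288–388 and rows 3–75, and the back-board top runs down the left.

Run:
```python
from h import *
w=cam('pics/wrist1.npz')
f=lambda x,y:(130+(x+.5)/4-.5,90+(y+.5)/4-.5)
for n,a,b,r in(('-91.5',75,268,104),('-30.5',95,284,329),('30.5',115,299,540)):
    print(n,onz(w,f(a,r),62).round(1),onz(w,f(b,r),62).round(1))
print('keeper',onz(w,f(288,38),73).round(1),onz(w,f(388,38),73).round(1),onz(w,f(338,3),73).round(1),onz(w,f(338,75),73).round(1))
for r,a,b in((100,14,42),(400,44,66),(550,60,84)): print('board',onz(w,f(a,r),87).round(1),onz(w,f(b,r),87).round(1))
print('floor/step foot',[onz(w,f(x,y),32).round(1) for x,y in((319,130),(325,280),(335,450))])
```

```text
-91.5 [ 422.9 -311.1   62. ] [ 423.1 -258.7   62. ]
-30.5 [ 484.  -310.8   62. ] [ 484.2 -257.5   62. ]
30.5 [ 545.6 -310.1   62. ] [ 545.8 -256.4   62. ]
keeper [ 406.8 -250.2   73. ] [ 407. -224.   73.] [ 398.2 -236.7   73. ] [ 416.2 -237.5   73. ]
board [ 422.7 -318.1   87. ] [ 422.7 -311.    87. ]
board [ 500.  -317.6   87. ] [ 500.  -311.7   87. ]
board [ 541.7 -317.1   87. ] [ 541.7 -310.5   87. ]
floor/step foot [array([ 429.5, -250.4,   32. ]), array([ 473.1, -250.6,   32. ]), array([ 525.2, -249.9,   32. ])]
```

Emit:
carry_out(motion=[[-1.5,-33.5,0,0,0.26],[0,0,40,0,0.26],[0,0,40,0,0.26],[0,0,40,0,0.26],[0,0,30,0,0.26],[0,0,0,0,0.26],[0,0,0,0,0.26],[0,0,20,0,0.26],[0,0,16.5,0,0.26],[0,0,16,0,0.26],[0,0,0,0,0.26],[0,0,0,0,0.26]])

```text
t: 3.75
eef_pos: [504.5, -202.9, 101.8]
tcp_rot: [-3.141, 0.002, -3.141]
ft_force: [-0.2, 0.2, 0.4]
opening: 0.737
grip_force: 0.0
```

Emit:
carry_out(motion=[[0,0,0,0,0.5],[0,0,0,0,0.6],[0,0,0,0,0.7],[0,0,0,0,0.7],[0,0,0,0,0.7],[0,0,0,0,0.7]])

```text
t: 4.35
eef_pos: [503.9, -202.9, 100.5]
tcp_rot: [-3.141, 0.001, -3.141]
ft_force: [0.5, 0.8, 6.4]
opening: 0.48
grip_force: 30.0
```

Emit:
carry_out(motion=[[-2.5,-4,-0.7,0,0.7],[-3,-7,0,0,0.7],[-3,-7,0,0,0.7],[-3,-7,0,0,0.7],[0,-9,0,0,0.7],[0,-9,0,0,0.7],[0,-9,0,0,0.7],[0,-9,0,0,0.7],[0,-9,0,0,0.7],[0,-7.5,0,0,0.7],[0,0,0,0,0.7],[0,0,0,0,0.7]])

```text
t: 5.55
eef_pos: [515.2, -280.3, 100.7]
tcp_rot: [3.141, -0.0, -3.141]
ft_force: [-1.1, 0.1, -0.9]
opening: 0.483
grip_force: 30.0
```

Emit:
carry_out(motion=[[0,0,0,0,0.3],[0,0,0,0,0.3],[0,0,0,0,0.3],[0,0,0,0,0.3],[0,0,-40,0,0.3],[0,0,-40,0,0.3],[0,0,-40,0,0.3],[0,0,0,0,0.3]])

```text
t: 6.35
eef_pos: [516.8, -281.2, 226.0]
tcp_rot: [-3.137, 0.007, -3.141]
ft_force: [-0.6, -0.4, -0.1]
opening: 0.701
grip_force: 0.0
```

```bash
python3 snap.py 2 wrist side scene
python3 - <<'E'
from caps import *
w,s,d=[cam(f'pics/{n}2.npz') for n in('wrist','scene','side')]
for c,b in((w,(120,0,560,300)),(s,(230,140,320,215)),(d,(260,130,340,200))):
    for q in caps(c,b): print(q)
E
```

```text
6.5 [ 514.95991347 -280.02969365  220.19925783] [ 3.14111861e+00 -5.19243437e-04 -3.14081858e+00] [-0.61  0.44  1.66  0.    1.04 -2.18]
((443, 179, 69, 59), array([477., 208.]), 3047.0)
((252, 174, 53, 54), array([277.9, 200.1]), 2177.5)
((449, 77, 73, 64), array([484.8, 108.6]), 3618.0)
((284, 176, 18, 16), array([292.9, 182.8]), 218.0)
((254, 176, 18, 17), array([262.5, 184.5]), 228.5)
((258, 150, 15, 15), array([265., 157.]), 169.0)
((306, 168, 17, 15), array([314., 175.]), 191.0)
((280, 160, 17, 15), array([287.8, 167.3]), 189.5)
((307, 141, 15, 13), array([313.8, 146.5]), 146.0)
```

View pics/wrist2.png

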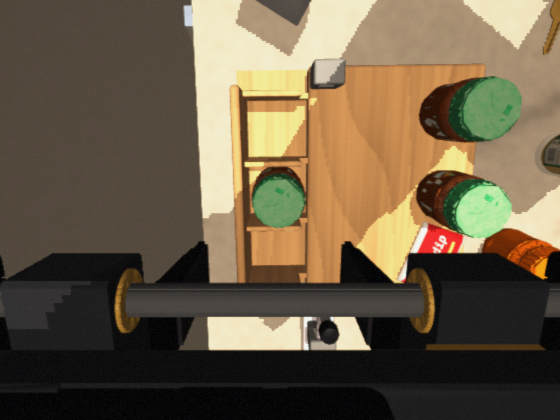

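The wrist view shows one jar upright in the middle well (cap at (278,200)). The other two are still at (485,108) and (477,208) and the sachet hasn't moved. Next is jar C.

Emit:
carry_out(motion=[[19.3,39.5,0,0,0.26],[19.3,39.5,0,0,0.26],[19.3,39.5,0,0,0.26],[19.4,39.5,0,0,0.26],[0,0,0,0,0.26],[0,0,40,0,0.26],[0,0,30,0,0.26],[0,0,25,0,0.26],[0,0,25,0,0.26],[0,0,0,0,0.26],[0,0,0,0,0.26]])

```text
t: 7.6
eef_pos: [437.7, -122.5, 100.4]
tcp_rot: [3.141, -0.002, -3.141]
ft_force: [-0.5, -0.8, -0.3]
opening: 0.742
grip_force: 0.0
```

Emit:
carry_out(motion=[[0,0,0,0,0.5],[0,0,0,0,0.6],[0,0,0,0,0.7],[0,0,0,0,0.7],[0,0,0,0,0.7]])

```text
t: 8.1
eef_pos: [438.1, -122.4, 101.3]
tcp_rot: [-3.141, 0.001, -3.141]
ft_force: [-0.8, 1.2, 6.7]
opening: 0.481
grip_force: 30.0
```

Run:
```python
from h import *
w,s,d=[cam(f'pics/{n}2.npz') for n in('wrist','scene','side')]
ce=lambda b:(b[0]+b[2]/2-.5,b[1]+b[3]/2-.5)
for ps in(((252,174,53,54),(258,150,15,15),(307,141,15,13)),((449,77,73,64),(284,176,18,16),(306,168,17,15)),((443,179,69,59),(254,176,18,17),(280,160,17,15))): print(tri((w,s,d),[ce(p) for p in ps]))
```

```text
(array([ 514.08048638, -280.47426324,   74.43194087]), [np.float64(1.6588498440970987), np.float64(0.39949835028737635), np.float64(1.8819634707962332)])
(array([ 437.03191044, -121.32955431,  100.91118171]), [np.float64(0.84756590899797), np.float64(0.9428033552051749), np.float64(1.5901249450192405)])
(array([ 514.57308066, -117.73803248,  102.6321357 ]), [np.float64(1.410488225702557), np.float64(1.3441208907005493), np.float64(1.9159122668399189)])
```

Emit:
carry_out(motion=[[-2,-6,-0.4,0,0.7],[-5,-14,0,0,0.7],[-5,-14,0,0,0.7],[-4.2,-14,0,0,0.7],[0,-14,0,0,0.7],[0,-14,0,0,0.7],[0,-14,0,0,0.7],[0,-14,0,0,0.7],[0,-14,0,0,0.7],[0,-14,0,0,0.7],[0,-14,0,0,0.7],[0,-8.5,0,0,0.7]])

```text
t: 9.3
eef_pos: [454.2, -278.6, 100.9]
tcp_rot: [-3.141, 0.0, 3.142]
ft_force: [-0.6, 0.6, -1.8]
opening: 0.479
grip_force: 30.0
```

Emit:
carry_out(motion=[[0,-4,0,0,0.7],[0,0,0,0,0.7],[0,0,0,0,0.7]])

```text
t: 9.6
eef_pos: [454.1, -280.5, 101.1]
tcp_rot: [3.141, -0.0, -3.141]
ft_force: [-0.2, 0.6, 0.1]
opening: 0.475
grip_force: 30.0
```

Emit:
carry_out(motion=[[0,0,0,0,0.3],[0,0,0,0,0.3],[0,0,0,0,0.3],[0,0,0,0,0.3],[0,0,-40,0,0.3],[0,0,-40,0,0.3],[0,0,-40,0,0.26],[-15.2,40,0,0,0.26],[-15.2,40,0,0,0.26],[-15.3,40,0,0,0.26],[-15.3,42.5,0,0,0.26],[0,0,0,0,0.26]])

```text
t: 10.8
eef_pos: [516.0, -114.2, 221.3]
tcp_rot: [3.141, 0.0, -3.137]
ft_force: [0.1, -0.5, 0.4]
opening: 0.744
grip_force: 0.0
```

Emit:
carry_out(motion=[[0,0,40,0,0.26],[0,0,30,0,0.26],[0,0,25,0,0.26],[0,0,25,0,0.26],[0,0,0,0,0.26],[0,0,0,0,0.26],[0,0,0,0,0.5],[0,0,0,0,0.6],[0,0,0,0,0.7],[0,0,0,0,0.7],[0,0,0,0,0.7]])

```text
t: 11.9
eef_pos: [515.4, -118.4, 101.8]
tcp_rot: [-3.141, 0.001, -3.141]
ft_force: [-0.5, 0.8, 5.2]
opening: 0.479
grip_force: 30.0
```

Emit:
carry_out(motion=[[0,-6,-0.4,0,0.7],[0,-14,0,0,0.7],[0,-14,0,0,0.7],[0,-14,0,0,0.7],[0,-14,0,0,0.7],[-8,-10,0,0,0.7],[-13,-4,0,0,0.7],[-13,-4,0,0,0.7],[-13,-4,0,0,0.7],[-13,0,0,0,0.7],[0,0,0,0,0.7],[0,0,0,0,0.7]])

```text
t: 13.1
eef_pos: [575.2, -203.7, 101.7]
tcp_rot: [-3.14, 0.001, -3.141]
ft_force: [1.0, -2.6, 4.1]
opening: 0.477
grip_force: 30.0
```

Emit:
carry_out(motion=[[0,-6,-0.3,0,0.7],[0,-9,0,0,0.7],[0,-9,0,0,0.7],[0,-9,0,0,0.7],[0,-9,0,0,0.7],[0,-9,0,0,0.7],[0,-9,0,0,0.7],[0,-9,0,0,0.7],[-0.5,-9,0,0,0.7],[0,0,0,0,0.7],[0,0,0,0,0.7]])

```text
t: 14.2
eef_pos: [580.6, -283.1, 105.2]
tcp_rot: [-3.135, 0.013, -3.141]
ft_force: [18.9, -5.2, 13.7]
opening: 0.305
grip_force: 18.2
```

The grip slipped, so I need to look.

```bash
python3 snap.py 3 wrist side scene
python3 - <<'E'
from h import *
from cell import env
st=env.state();print(st['ft_force'],st['opening'],st['grip_force'])
a=cam('pics/side3.npz')['color'][110:220,210:360,::-1];b=cam('pics/scene3.npz')['color'][110:230,190:330,::-1]
f=lambda i:cv2.resize(i,(390,300),interpolation=cv2.INTER_CUBIC)
w=cam('pics/wrist3.npz')['color'][0:300,:,::-1]
cv2.imwrite('pics/mix3.png',np.vstack([np.hstack([f(a),f(b)]),np.hstack([cv2.resize(w,(540,290)),np.zeros((290,240,3),np.uint8)])]))
E
```

```text
14.35 [ 580.69764825 -283.18411483  105.25169353] [-3.13468867  0.01344307 -3.1411355 ] [-0.56  0.64  1.63  0.    0.86 -2.13]
[18.32133501 -3.49091802 13.37658189] 0.3060737169898816 17.07813991466537
```

View pics/mix3.png

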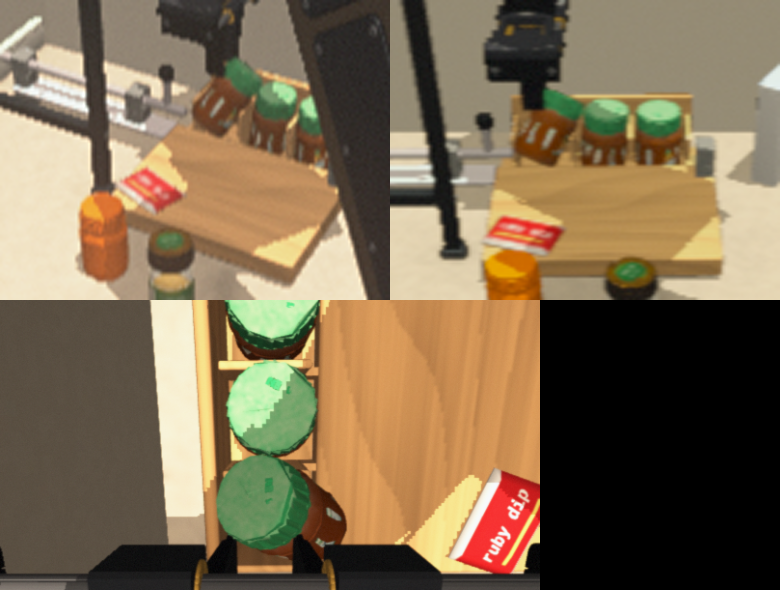

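The third jar is tilted. Its cap leans over well 0 and towards -y, while its foot was held back, probably by the rod end. I'll measure its pose before freeing it.

Run:
```python
from caps import *
w,s,d=[cam(f'pics/{n}3.npz') for n in('wrist','scene','side')]
for c,b in((w,(120,0,460,260)),(s,(230,130,320,215)),(d,(260,120,340,200))):
    for q in caps(c,b): print(q)
ce=lambda b:(b[0]+b[2]/2-.5,b[1]+b[3]/2-.5)
def brown(c,box):
    q=c['color'].astype(int);m=((q[...,0]-q[...,1]>35)&(q[...,0]<150)&(q[...,2]<60)).astype(np.uint8)
    x0,y0,x1,y1=box;k=np.zeros_like(m);k[y0:y1,x0:x1]=m[y0:y1,x0:x1];n,l,st,ce=cv2.connectedComponentsWithStats(k)
    return [(st[i].tolist(),ce[i].round(1)) for i in range(1,n) if st[i][4]>30]
print(brown(s,(230,135,300,180)));print(brown(d,(275,125,320,175)));print(brown(w,(200,150,400,280)))
```

```text
((225, 62, 104, 196), array([276.5, 159.5]), 14380.0)
((233, 0, 98, 51), array([281.5,   5. ]), 3750.0)
((279, 150, 15, 15), array([286. , 156.5]), 170.0)
((244, 146, 32, 18), array([258.7, 153.6]), 273.5)
((325, 146, 8, 13), array([329.5, 152. ]), 69.5)
((296, 131, 28, 23), array([309.5, 142. ]), 269.5)
[([234, 154, 22, 22, 241], array([244.4, 164.3])), ([257, 160, 19, 17, 132], array([265.8, 169.1])), ([277, 162, 18, 14, 114], array([285.9, 168.2]))]
[([285, 139, 18, 18, 153], array([293.3, 147.3])), ([308, 152, 12, 13, 37], array([314.5, 157.1]))]
[([315, 150, 14, 19, 33], array([325.2, 162.6])), ([231, 167, 13, 11, 37], array([237.7, 171.3])), ([223, 169, 2, 33, 34], array([224., 185.])), ([312, 190, 48, 79, 1778], array([334.8, 229.2])), ([270, 248, 34, 22, 280], array([291.4, 259.3])), ([246, 273, 27, 4, 35], array([257.8, 273.9]))]
```

Run:
```python
from h import *
w,s,d=[cam(f'pics/{n}3.npz') for n in('wrist','scene','side')]
a=tri((s,d,w),((251.7,152.8),(302.7,138.6),(272,208)));a2=tri((s,d),((251.7,152.8),(302.7,138.6)))
b=tri((s,d),((244.4,164.3),(293.3,147.3)))
print(a,a2,b)
v=a2[0]-b[0];print(v/np.linalg.norm(v),np.arccos(v[2]/np.linalg.norm(v)))
# rod end / knob in side0-type views
```

```text
(array([ 554.09261556, -285.7485407 ,   87.34071178]), [np.float64(2.4672215358081866), np.float64(1.7025737562983803), np.float64(1.6735380054683426)]) (array([ 552.59696709, -283.4292657 ,   88.73527095]), [np.float64(1.8877729160206855), np.float64(1.8877729160207806)]) (array([ 573.75078778, -262.56991739,   62.94207307]), [np.float64(1.8713728246670638), np.float64(1.8713728246667969)])
[-0.53767444 -0.53018972  0.65559519] 0.8558257588693213
```

Emit:
carry_out(motion=[[-2,0,-1.5,0,0.68],[-2,0,-1.5,0,0.66],[-2,0,-2,0,0.64],[-2,0,-2,0,0.62],[0,0,0,0,0.62]])

```text
t: 14.85
eef_pos: [583.6, -280.6, 108.8]
tcp_rot: [3.141, -0.0, -3.141]
ft_force: [0.4, -0.0, 1.0]
opening: 0.377
grip_force: 0.2
```

Run:
```python
from h import *
w=cam('pics/wrist1.npz');w2=cam('pics/wrist2.npz')
print('knob top',onz(w2,(329,331),106).round(1))
print('rod end row profile (z60): px rows 262-284 at cols 221..227')
for r in range(258,284,2): print(r,w['color'][r,(219,223,227)].tolist(),onz(w,(224,r),60).round(1))
```

```text
knob top [ 627.3 -234.5  106. ]
rod end row profile (z60): px rows 262-284 at cols 221..227
258 [[148, 100, 52], [166, 112, 62], [166, 111, 63]] [ 588.  -235.3   60. ]
260 [[153, 103, 59], [164, 112, 64], [167, 112, 64]] [ 590.5 -235.4   60. ]
262 [[152, 101, 57], [164, 111, 63], [166, 112, 64]] [ 593.1 -235.5   60. ]
264 [[152, 101, 57], [165, 110, 62], [168, 112, 67]] [ 595.6 -235.6   60. ]
266 [[148, 98, 55], [164, 111, 63], [165, 112, 61]] [ 598.2 -235.7   60. ]
268 [[148, 99, 53], [162, 109, 63], [161, 110, 62]] [ 600.8 -235.8   60. ]
270 [[146, 97, 57], [63, 52, 43], [72, 54, 45]] [ 603.4 -235.9   60. ]
272 [[127, 89, 56], [81, 72, 66], [81, 71, 66]] [ 606. -236.   60.]
274 [[130, 90, 58], [121, 108, 101], [99, 88, 81]] [ 608.6 -236.1   60. ]
276 [[100, 78, 63], [125, 109, 101], [101, 90, 82]] [ 611.2 -236.2   60. ]
278 [[129, 114, 105], [122, 108, 98], [104, 91, 85]] [ 613.8 -236.3   60. ]
280 [[144, 129, 119], [118, 105, 97], [103, 92, 85]] [ 616.4 -236.4   60. ]
282 [[109, 97, 90], [93, 83, 78], [82, 73, 69]] [ 619.1 -236.5   60. ]
```

Emit:
carry_out(motion=[[0,0,-5,0,0.5],[0,0,-10,0,0.4],[0,0,-25,0,0.3],[0,0,-30,0,0.3],[0,0,-20,0,0.3],[0,0,0,0,0.3]])

```text
t: 15.45
eef_pos: [584.5, -280.8, 202.6]
tcp_rot: [-3.139, 0.005, -3.141]
ft_force: [0.0, -1.4, 0.2]
opening: 0.698
grip_force: 0.0
```

```bash
python3 snap.py 4 wrist side scene
python3 - <<'E'
from h import *
a=cam('pics/side4.npz')['color'][110:190,250:350,::-1];b=cam('pics/scene4.npz')['color'][120:200,210:310,::-1]
f=lambda i:cv2.resize(i,(390,312),interpolation=cv2.INTER_CUBIC)
w=cam('pics/wrist4.npz')['color'][0:280,100:450,::-1]
cv2.imwrite('pics/mix4.png',np.vstack([np.hstack([f(a),f(b)]),np.hstack([w,np.zeros((280,430,3),np.uint8)])]))
E
```

```text
15.6 [ 583.26464913 -280.07122045  198.34727696] [ 3.14101698e+00 -7.78513357e-04 -3.14093340e+00] [-0.55  0.55  1.53  0.    1.07 -2.12]
```

View pics/mix4.png

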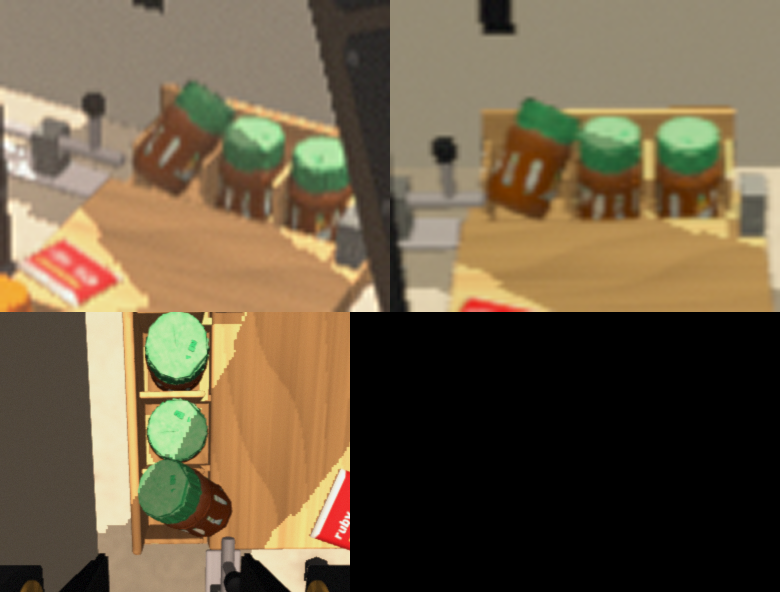

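The jar leans in well 0. Its cap is at wrist (270,178), resting on the middle jar and board side, and its foot is at about (322,200) on the step edge. The fingers are clear and the other two jars stand in their wells.

Run:
```python
from h import *
w,s,d=[cam(f'pics/{n}4.npz') for n in('wrist','scene','side')]
a=tri((s,d,w),((250.5,150.5),(302.6,136.9),(270,178)))
b=tri((s,d,w),((242,172.6),(291.8,155.6),(322,200)))
print(a,b);v=a[0]-b[0];print(v,np.arccos(v[2]/np.linalg.norm(v)),np.linalg.norm(v))
for c,n in((w,'w'),(s,'s'),(d,'d')): # where upright jar axis ends would project, for check of A
    print(n,proj(c,(515,-280.5,75)).round(1),proj(c,(515,-280.5,87)).round(1))
```

```text
(array([ 555.6956291 , -286.14935036,   93.67132984]), [np.float64(0.935133118124383), np.float64(1.645890824199423), np.float64(1.1310537480813156)]) (array([ 577.51411894, -242.2222222 ,   46.95790225]), [np.float64(2.6520062137118265), np.float64(8.832276663316861), np.float64(6.407356614205417)])
[-21.81848984 -43.92712815  46.71342758] 0.8097654060675343 67.73317801017426
w [276.7 121.9] [276.8 121.7]
s [264.7 156.7] [264.6 153.2]
d [313.1 146.7] [313.3 143.4]
```

Emit:
carry_out(motion=[[1.6,22.5,0,0,1],[1.6,22.5,0,0,1],[1.6,22.5,0,0,1],[1.6,23,0,0,1],[0,0,0,0,1],[0,0,40,0,1],[0,0,40,0,1],[0,0,30,0,1],[0,0,30,0,1],[0,0,0,0,1],[0,0,0,0,1]])

```text
t: 16.7
eef_pos: [577.1, -189.9, 58.9]
tcp_rot: [3.141, -0.001, -3.141]
ft_force: [0.9, -0.1, 0.6]
opening: 0.004
grip_force: 0.0
```

Emit:
carry_out(motion=[[0,-8,0,0,1],[0,-8,0,0,1],[0,-5,0,0,1],[0,-4,0,0,1],[0,-3,0,0,1],[0,0,0,0,1]])

```text
t: 17.3
eef_pos: [577.2, -218.2, 59.0]
tcp_rot: [-3.142, 0.0, -3.141]
ft_force: [-0.2, -0.1, -0.1]
opening: 0.004
grip_force: 0.0
```

Emit:
carry_out(motion=[[0,-2.5,0,0,1],[0,-2.5,0,0,1],[0,-2.5,0,0,1],[0,-2.5,0,0,1],[0,0,0,0,1]])

```text
t: 17.8
eef_pos: [577.2, -228.0, 58.9]
tcp_rot: [3.142, 0.0, -3.141]
ft_force: [0.3, 0.8, -0.3]
opening: 0.004
grip_force: 0.0
```

Emit:
carry_out(motion=[[0,-2,0,0,1],[0,-2,0,0,1],[0,-2,0,0,1],[0,0,0,0,1]])

```text
t: 18.2
eef_pos: [577.3, -234.1, 58.9]
tcp_rot: [-3.142, 0.0, -3.141]
ft_force: [0.7, 0.4, 0.9]
opening: 0.008
grip_force: 0.0
```

```bash
cat > tr.py <<'E'
import sys
from snap import *
from caps import *
t=sys.argv[1]
for n,b in(('scene',(235,130,320,200)),('side',(275,120,345,190))):
    c=snap(n,t);print(n,[(q[0],q[2]) for q in caps(c,b)])
    q=c['color'].astype(int);m=((q[...,0]-q[...,1]>35)&(q[...,0]<150)&(q[...,2]<60)).astype(np.uint8)
    x0,y0,x1,y1=(232,135,290,182) if n=='scene' else (278,125,322,178);k=np.zeros_like(m);k[y0:y1,x0:x1]=m[y0:y1,x0:x1];N,l,st,ce=cv2.connectedComponentsWithStats(k)
    print('  brown',[st[i].tolist() for i in range(1,N) if st[i][4]>30])
E
python3 tr.py 5
```

```text
scene [((279, 150, 15, 15), 170.0), ((258, 150, 15, 15), 172.0)]
  brown [[257, 162, 17, 15, 110], [278, 163, 12, 13, 83], [239, 171, 14, 6, 38]]
side [((307, 140, 15, 13), 152.5)]
  brown [[294, 142, 11, 11, 57], [307, 152, 15, 14, 70]]
```

Emit:
carry_out(motion=[[0,-2,0,0,1],[0,-2,0,0,1],[0,-2,0,0,1],[0,-2,0,0,1],[0,-2,0,0,1],[0,0,0,0,1]])

```text
t: 18.9
eef_pos: [577.2, -244.0, 58.8]
tcp_rot: [3.141, -0.0, -3.141]
ft_force: [0.3, -0.5, 0.2]
opening: 0.007
grip_force: 0.1
```

Emit:
carry_out(motion=[[0,20,0,0,1],[0,30,0,0,1],[0,0,-40,0,1],[0,0,-40,0,1],[0,0,-40,0,1],[0,-20,-20,0,0.5],[20,-30,0,0,0.3],[0,0,0,0,0.3],[0,0,0,0,0.3]])

```text
t: 19.8
eef_pos: [557.0, -243.2, 198.8]
tcp_rot: [3.141, -0.0, 3.141]
ft_force: [0.9, -0.3, 0.1]
opening: 0.281
grip_force: 0.0
```

```bash
python3 tr.py 6; python3 snap.py 6 wrist
python3 - <<'E'
from caps import *
w=cam('pics/wrist6.npz');print([q for q in caps(w,(100,0,460,260))])
for x in(454,515,576): print(proj(w,(x,-281,76)).round(1),proj(cam('pics/scene6.npz'),(x,-281,76)).round(1),proj(cam('pics/side6.npz'),(x,-281,76)).round(1))
E
```

```text
scene [((279, 150, 15, 15), 170.0), ((258, 150, 15, 15), 173.0), ((236, 146, 16, 11), 133.5)]
  brown [[236, 156, 18, 21, 218], [257, 162, 17, 15, 110], [279, 163, 11, 13, 82]]
side [((325, 145, 16, 14), 167.0), ((307, 140, 15, 13), 152.0), ((290, 131, 15, 10), 110.0)]
  brown [[288, 140, 15, 19, 116], [311, 152, 11, 14, 57]]
19.95 [ 557.55086513 -242.66570158  198.58743088] [ 3.14108470e+00 -3.99378920e-04 -3.14002704e+00] [-0.52  0.49  1.63  0.    1.02 -2.09]
[((188, 209, 62, 51), array([218.7, 238.8]), 2279.5), ((196, 128, 62, 61), array([226.9, 157.7]), 2862.0), ((192, 41, 66, 69), array([225.3,  74.2]), 3413.0)]
[225.  76.] [285.7 156.4] [331.7 151.7]
[227.5 157.9] [264.7 156.3] [313.2 146.4]
[229.8 231.9] [243.7 156.3] [295.4 141.2]
```

Run:
```python
from h import *
w,s,d=[cam(f'pics/{n}6.npz') for n in('wrist','scene','side')]
f=lambda i,sz:cv2.resize(i[:,:,::-1],sz,interpolation=cv2.INTER_CUBIC)
cv2.imwrite('pics/mix6.png',np.vstack([np.hstack([f(d['color'][120:180,270:350],(400,300)),f(s['color'][130:190,220:300],(400,300))]),np.hstack([f(w['color'][110:290,130:370],(400,300)),f(w['color'][190:280,170:290],(400,300))])]))
ce=lambda b:(b[0]+b[2]/2-.5,b[1]+b[3]/2-.5)
print(tri((s,d,w),(ce((236,146,16,11)),ce((290,131,15,10)),(218.7,236))))
```

```text
(array([ 575.45817889, -288.28952399,   90.92483479]), [np.float64(1.550733704850498), np.float64(1.6897807174129655), np.float64(0.5198699027309027)])
```

View pics/mix6.png

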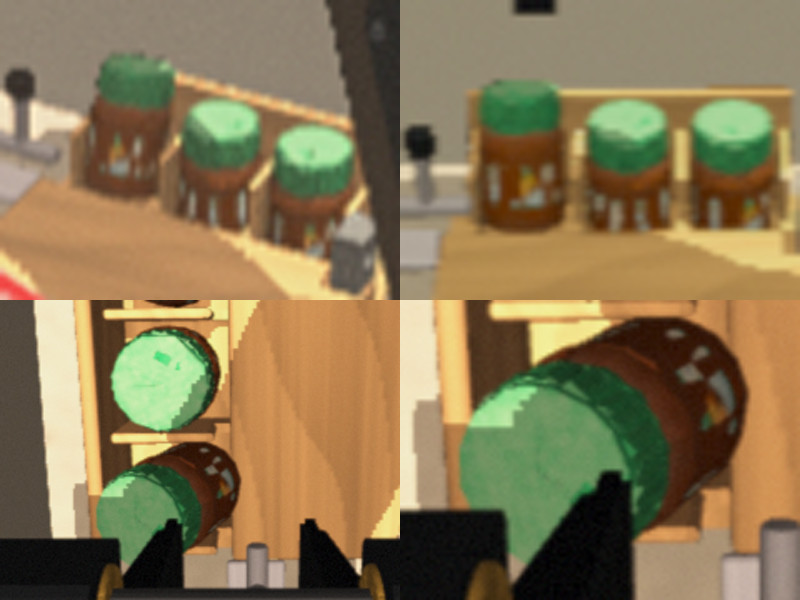

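The jar is now aligned with well 0 in y. It leans on the back board with its foot's rear rim still on the step edge: cap at (575,-288,91), foot just over the edge. I'll push the foot again, lower and further.

Emit:
carry_out(motion=[[-9.5,24.5,0,0,1],[-9.5,24.5,0,0,1],[0,0,0,0,1],[0,0,40,0,1],[0,0,40,0,1],[0,0,36.6,0,1],[0,0,30,0,1],[0,-10,0,0,1],[0,-10,0,0,1],[0,-5,0,0,1],[0,0,0,0,1]])

```text
t: 21.05
eef_pos: [576.9, -221.2, 54.0]
tcp_rot: [-3.14, 0.003, 3.141]
ft_force: [-0.2, 0.3, -0.1]
opening: 0.005
grip_force: 0.0
```

Emit:
carry_out(motion=[[0,-3,0,0,1],[0,-3,0,0,1],[0,-3,0,0,1],[0,-3,0,0,1],[0,-3,0,0,1],[0,-3,0,0,1],[0,-3,0,0,1],[0,-3,0,0,1],[0,-2,0,0,1],[0,-2,0,0,1],[0,0,0,0,1]])

```text
t: 22.15
eef_pos: [576.3, -248.1, 52.3]
tcp_rot: [-3.141, 0.0, -3.141]
ft_force: [0.9, 0.5, 0.2]
opening: 0.001
grip_force: 0.1
```

```bash
python3 tr.py 7
```

```text
scene [((279, 150, 15, 15), 170.0), ((258, 150, 15, 15), 171.0)]
  brown [[256, 162, 19, 15, 116], [278, 163, 12, 13, 82]]
side [((307, 140, 15, 13), 152.0)]
  brown [[311, 152, 11, 15, 57]]
```

Emit:
carry_out(motion=[[0,-2,0,0,1],[0,-2,0,0,1],[0,-2,0,0,1],[0,0,0,0,1]])

```text
t: 22.65
eef_pos: [575.5, -251.8, 51.9]
tcp_rot: [3.138, -0.002, -3.141]
ft_force: [-0.9, 12.2, 1.8]
opening: 0.003
grip_force: 6.7
```

Emit:
carry_out(motion=[[0,20,0,0,1],[0,30,0,0,1],[0,0,-40,0,1],[0,0,-40,0,1],[0,0,-40,0,1],[0,0,-30,0,0.5],[0,0,0,0,0.3],[0,0,0,0,0.3]])

```text
t: 23.45
eef_pos: [576.2, -203.2, 202.6]
tcp_rot: [-3.141, 0.001, -3.141]
ft_force: [-0.0, -0.3, -0.7]
opening: 0.199
grip_force: 0.0
```

```bash
python3 tr.py 8; python3 snap.py 8 wrist
python3 - <<'E'
from caps import *
w=cam('pics/wrist8.npz');print([q for q in caps(w,(50,0,460,260))])
for x in(454,515,576): print(proj(w,(x,-281,76)).round(1))
E
```

```text
scene [((279, 150, 15, 15), 171.0), ((258, 150, 15, 15), 171.0), ((237, 150, 15, 15), 169.0)]
  brown [[237, 162, 17, 15, 115], [257, 162, 17, 14, 107], [279, 163, 11, 13, 79]]
side [((325, 145, 16, 14), 170.0), ((307, 140, 15, 13), 152.5), ((289, 136, 15, 13), 141.0)]
  brown [[292, 147, 12, 11, 36], [307, 152, 15, 14, 69]]
23.6 [ 575.78093573 -203.35233513  200.94602449] [ 3.14065916e+00 -1.92400121e-03 -3.14075965e+00] [-0.45  0.49  1.62  0.    1.03 -2.02]
[((154, 182, 61, 58), array([183.9, 210.6]), 2693.0), ((144, 103, 65, 62), array([176. , 133.8]), 3110.0), ((136, 14, 70, 71), array([170.6,  48.6]), 3703.5)]
[171.8  50.6]
[177.1 134.3]
[181.8 209.9]
```

All three caps now sit at the same height in all views, so the third jar has dropped in. Before going for the bolt I'll check the jar centres, and how close the shelf post stands to the knob.

Run:
```python
from h import *
from scipy.optimize import least_squares
w,s,d=[cam(f'pics/{n}8.npz') for n in('wrist','scene','side')]
ce=lambda b:(b[0]+b[2]/2-.5,b[1]+b[3]/2-.5)
for ps in(((154,182,61,58),(237,150,15,15),(289,136,15,13)),((144,103,65,62),(258,150,15,15),(307,140,15,13)),((136,14,70,71),(279,150,15,15),(325,145,16,14))): print(tri((w,s,d),[ce(p) for p in ps])[0].round(1))
def post(c,r,x0,x1):
    m=np.where(c['color'][r,x0:x1].max(1)<55)[0]+x0;return (m.min(),m.max(),len(m)) if len(m) else None
P=[]
for c,n,g in((s,'s',lambda r:182+30*r/210),(d,'d',lambda r:237+12*r/180)):
    for r in range(60,176,10):
        q=post(c,r,int(g(r))-12,int(g(r))+13)
        if q and 5<=q[2]<=12 and q[1]-q[0]<12: P.append((c,r,(q[0]+q[1])/2,q[2]));
print([(r,x,k) for c,r,x,k in P])
def res(v):
    o=[]
    for c,r,x,k in P:
        a,b=proj(c,(v[0],v[1],0)),proj(c,(v[0],v[1],400));o.append(a[0]+(r-a[1])*(b[0]-a[0])/(b[1]-a[1])-x)
    return o
L=least_squares(res,(657,-131),loss='soft_l1');print(L.x,np.round(L.fun,1))
print(proj(s,(*L.x,0)),proj(d,(*L.x,0)))
```

```text
[ 575.4 -280.4   73.9]
[ 514.1 -282.5   74.7]
[ 452.7 -282.5   74.5]
[(90, np.float64(195.0), 7), (100, np.float64(196.5), 8), (110, np.float64(198.0), 7), (120, np.float64(199.0), 7), (130, np.float64(201.0), 7), (140, np.float64(202.5), 6), (150, np.float64(204.0), 7), (160, np.float64(205.5), 6), (170, np.float64(207.0), 7), (60, np.float64(240.0), 7), (70, np.float64(239.5), 6), (80, np.float64(241.5), 8), (90, np.float64(242.0), 7), (100, np.float64(243.0), 7), (110, np.float64(243.5), 6)]
[ 656.30419602 -133.73868691] [ 0.1  0.1  0.   0.5 -0.1 -0.1 -0.1 -0.2 -0.2 -0.4  0.9 -0.3  0.  -0.2
  0.1]
[212.50855511 209.32296987] [249.17320808 178.98371266]
```

Jar centres are about (575,-280), (514,-282) and (453,-282), all at floor height. The post is at (656,-134), so I'll turn the gripper a quarter turn to keep clear of it and close along the bolt's axis on the knob.

Emit:
carry_out(motion=[[0,-32.5,0,0,0.5],[0,0,0,8.2,0.5],[0,0,0,8.2,0.5],[0,0,0,8.2,0.5],[0,0,0,8.2,0.5],[0,0,0,8.2,0.5],[0,0,0,8.2,0.5],[0,0,0,8.2,0.5],[0,0,0,8.2,0.5],[0,0,0,8.2,0.5],[0,0,0,8.2,0.5],[0,0,0,8,0.5]])

```text
t: 24.8
eef_pos: [576.0, -236.1, 200.9]
tcp_rot: [-3.14, -0.001, 1.565]
ft_force: [-0.4, -0.3, -0.3]
opening: 0.499
grip_force: 0.0
```

Emit:
carry_out(motion=[[0,17,0,0,0.5],[0,17,0,0,0.5],[0,17,0,0,0.5],[0,0,0,0,0.5],[0,0,30,0,0.5],[0,0,25,0,0.5],[0,0,20,0,0.5],[0,0,0,0,0.5],[0,0,0,0,0.5]])

```text
t: 25.7
eef_pos: [626.8, -236.3, 127.2]
tcp_rot: [-3.141, -0.0, 1.571]
ft_force: [-0.6, 0.8, 0.9]
opening: 0.501
grip_force: 0.0
```

Emit:
carry_out(motion=[[0,0,12,0,0.5],[0,0,10,0,0.5],[0,0,10,0,0.5],[0,0,0,0,0.5],[0,0,0,0,0.65],[0,0,0,0,0.75],[0,0,0,0,0.85],[0,0,0,0,0.9],[0,0,0,0,0.9],[0,0,0,0,0.9]])

```text
t: 26.7
eef_pos: [627.4, -236.3, 95.6]
tcp_rot: [3.141, 0.0, 1.572]
ft_force: [0.3, -0.1, 2.1]
opening: 0.177
grip_force: 30.0
```

Emit:
carry_out(motion=[[0,-5,0,0,0.9],[0,-10,0,0,0.9],[0,-12,0,0,0.9],[0,-12,0,0,0.9],[-0.5,-12,0,0,0.9],[0,-12,0,0,0.9],[0,-12,0,0,0.9],[0,-12,0,0,0.9],[-0.5,-12,0,0,0.9],[0,-12,0,0,0.9],[0,-12,0,0,0.9],[0,-12,0,0,0.9]])

```text
t: 27.9
eef_pos: [491.6, -237.9, 95.6]
tcp_rot: [3.14, 0.001, 1.572]
ft_force: [2.6, -8.7, 3.8]
opening: 0.182
grip_force: 30.0
```

Emit:
carry_out(motion=[[0,-12,0,0,0.9],[0,-12,0,0,0.9],[0,-12,0,0,0.9],[0,-12,0,0,0.9],[0,-8,0,0,0.9],[0,-6,0,0,0.9],[0,-4,0,0,0.9],[0,0,0,0,0.9]])

```text
t: 28.7
eef_pos: [427.8, -238.7, 95.6]
tcp_rot: [3.136, 0.003, 1.571]
ft_force: [11.4, -7.3, -3.7]
opening: 0.178
grip_force: 30.0
```

Emit:
carry_out(motion=[[-0.5,-2,0,0,0.9],[-0.5,-2,0,0,0.9],[0,0,0,0,0.9]])

```text
t: 29.0
eef_pos: [427.5, -239.0, 95.7]
tcp_rot: [3.13, 0.004, 1.569]
ft_force: [41.1, 10.4, -15.1]
opening: 0.182
grip_force: 30.0
```

Emit:
carry_out(motion=[[0,3,0,0,0.9],[0,0,0,0,0.7],[0,0,0,0,0.6],[0,0,0,0,0.5],[0,0,-30,0,0.5],[0,0,-40,0,0.5],[0,0,-40,0,0.5],[-40,0,0,0,0.5],[0,0,0,0,0.5]])

```text
t: 29.9
eef_pos: [425.2, -280.9, 206.2]
tcp_rot: [3.14, 0.002, 1.57]
ft_force: [-0.6, 0.4, -1.0]
opening: 0.5
grip_force: 0.0
```

```bash
python3 tr.py 9; python3 snap.py 9 wrist
python3 - <<'E'
from h import *
w,s,d=[cam(f'pics/{n}9.npz') for n in('wrist','scene','side')]
def dark(c,X):
    p=proj(c,X);x,y=int(p[0]),int(p[1]);R=14 if c is not w else 50
    m=(c['color'][max(y-R,0):y+R,max(0,x-R):x+R].max(2)<60).astype(np.uint8);n,l,st,ce=cv2.connectedComponentsWithStats(m)
    return p.round(1),[(st[i].tolist(),(ce[i]+[max(0,x-R),max(y-R,0)]).round(1)) for i in range(1,n) if st[i][4]>12]
for c in(s,d,w): print(dark(c,(424,-238,98)))
E
```

```text
scene [((236, 151, 16, 14), 167.0), ((279, 150, 15, 15), 165.0), ((258, 150, 15, 15), 168.0)]
  brown [[236, 163, 17, 5, 45], [256, 163, 18, 5, 53], [277, 162, 13, 6, 38]]
side [((325, 146, 15, 13), 98.5), ((307, 140, 15, 13), 147.0), ((289, 135, 14, 13), 141.5)]
  brown []
30.05 [ 424.43498355 -277.76449291  204.57620114] [-3.14004916e+00 -1.59742256e-03  1.57072709e+00] [-0.71  0.35  1.86  0.    0.93 -0.71]
(array([296.6, 158.5]), [([11, 11, 5, 6, 28], array([295.1, 157.6]))])
(array([335.6, 155.5]), [([11, 11, 6, 5, 24], array([334.8, 154. ]))])
(array([272.6, 162.3]), [([45, 39, 25, 24, 450], array([279.1, 162.6])), ([58, 63, 42, 37, 481], array([297.5, 186.6]))])
```

Run:
```python
from h import *
w,s,d=[cam(f'pics/{n}9.npz') for n in('wrist','scene','side')]
S0=cam('pics/scene0.npz');D1=cam('pics/side1.npz')
print('now',tri((s,d),((295.1,157.6),(334.8,154.0))),tri((s,d,w),((295.1,157.6),(334.8,154.0),(279.1,162.6))))
def dk(c,p,R=9):
    x,y=p;m=(c['color'][y-R:y+R,x-R:x+R].max(2)<60).astype(np.uint8);n,l,st,ce=cv2.connectedComponentsWithStats(m);i=1+np.argmax(st[1:,4]);return ce[i]+[x-R,y-R],st[i]
a,b=dk(S0,(224,158)),dk(D1,(274,137));print(a,b);print('start',tri((S0,D1),(a[0],b[0])))
```

```text
now (array([ 428.22058558, -241.66277499,   99.01821255]), [np.float64(0.49839012686099426), np.float64(0.4983901268610985)]) (array([ 428.10191334, -238.40424665,  101.13607315]), [np.float64(0.4641205525798562), np.float64(1.2241767515485922), np.float64(0.8769731777914223)])
(array([223.5       , 158.17647059]), array([ 6,  6,  6,  7, 34], dtype=int32)) (array([273.81818182, 136.72727273]), array([ 7,  7,  4,  4, 11], dtype=int32))
start (array([ 628.45450823, -239.96828075,   98.21480853]), [np.float64(0.8424765699066353), np.float64(0.8424765699065916)])
```

Run:
```python
from h import *
s0,s9,s8=cam('pics/scene0.npz'),cam('pics/scene9.npz'),cam('pics/scene8.npz');w1,d8,d9=cam('pics/wrist1.npz'),cam('pics/side8.npz'),cam('pics/side9.npz')
f=lambda c:cv2.cvtColor(c['color'],cv2.COLOR_RGB2GRAY).astype(np.float32)
for a,b,(x0,y0,x1,y1) in((s0,s9,(316,128,348,192)),(s8,s9,(316,128,348,192)),(d8,d9,(350,110,372,190))):
    print('packet diff',np.abs(f(a)-f(b))[y0:y1,x0:x1].mean(),cv2.phaseCorrelate(f(a)[y0:y1,x0:x1],f(b)[y0:y1,x0:x1]))
# keeper mouth and stem in wrist9: colour profile along rod line z=60..66
w=cam('pics/wrist9.npz')
for x in range(392,440,3): 
    p=proj(w,(x,-238,66));q=proj(w,(x,-238,73));print(x,p.round(0),w['color'][int(p[1]),int(p[0])].tolist(),q.round(0),w['color'][int(q[1]),int(q[0])].tolist())
```

```text
packet diff 17.731445 ((0.04030545322589596, 0.09562439286679592), 0.8413250609301031)
packet diff 1.6943359 ((0.05914046657094474, 0.09062075203200237), 0.8510567438788712)
packet diff 20.67159 ((0.9324581688896814, -1.5324074295793153), 0.3352072636286418)
392 [235. 159.] [172, 146, 117] [234. 160.] [171, 145, 117]
395 [238. 159.] [170, 145, 114] [237. 160.] [172, 148, 120]
398 [242. 159.] [103, 95, 84] [241. 160.] [109, 94, 82]
401 [245. 159.] [116, 110, 99] [245. 160.] [115, 107, 96]
404 [249. 159.] [117, 108, 98] [248. 160.] [117, 110, 99]
407 [252. 159.] [116, 109, 97] [252. 160.] [119, 110, 98]
410 [256. 159.] [118, 109, 99] [256. 160.] [118, 111, 99]
413 [260. 159.] [122, 112, 100] [259. 160.] [120, 110, 98]
416 [263. 159.] [97, 89, 81] [263. 160.] [109, 102, 91]
419 [267. 159.] [160, 143, 132] [267. 160.] [157, 138, 128]
422 [270. 159.] [21, 19, 20] [270. 159.] [16, 16, 15]
425 [274. 159.] [27, 26, 26] [274. 159.] [24, 23, 22]
428 [278. 159.] [30, 30, 30] [278. 159.] [31, 29, 28]
431 [281. 159.] [27, 28, 26] [281. 159.] [31, 29, 29]
434 [285. 159.] [26, 24, 25] [285. 159.] [26, 24, 22]
437 [288. 159.] [19, 18, 18] [289. 159.] [19, 18, 19]
```

Emit:
carry_out(motion=[[0,20,0,0,1],[40,17,0,0,1],[0,0,0,0,1],[0,0,40,0,1],[0,0,40,0,1],[0,0,30,0,1],[0,0,0,0,1],[0,-5,0,0,1],[0,-5,0,0,1],[0,0,0,0,1]])

```text
t: 31.05
eef_pos: [452.0, -238.6, 96.7]
tcp_rot: [3.14, 0.001, 1.571]
ft_force: [-0.2, -0.0, -0.4]
opening: 0.006
grip_force: 0.0
```

Emit:
carry_out(motion=[[0,-2,0,0,1],[0,-2,0,0,1],[0,-2,0,0,1],[0,0,0,0,1]])

```text
t: 31.45
eef_pos: [446.1, -238.4, 95.4]
tcp_rot: [3.142, -0.0, 1.571]
ft_force: [1.0, -0.2, 0.1]
opening: 0.005
grip_force: 0.0
```

Emit:
carry_out(motion=[[0,-1.5,0,0,1],[0,-1.5,0,0,1],[0,-1.5,0,0,1],[0,-1.5,0,0,1],[0,0,0,0,1]])

```text
t: 31.95
eef_pos: [444.5, -238.8, 95.7]
tcp_rot: [3.133, 0.003, 1.57]
ft_force: [28.6, 10.4, -11.4]
opening: 0.011
grip_force: 13.4
```

Emit:
carry_out(motion=[[0,-1.5,0,0,1],[0,-1.5,0,0,1],[0,0,0,0,1]])

```text
t: 32.25
eef_pos: [444.2, -239.0, 95.8]
tcp_rot: [3.127, 0.004, 1.569]
ft_force: [46.4, 16.3, -19.2]
opening: 0.001
grip_force: 21.9
```

It hits a hard stop at the same place both times. My measured travel is ~200 mm, which is close to the threshold, so I'll check it against the back stop by gripping the knob again and drawing the bolt fully back.

Emit:
carry_out(motion=[[0,12,0,0,1],[0,0,-40,0,0.5],[0,-21,0,0,0.5],[0,0,0,0,0.5],[0,0,20,0,0.5],[0,0,20,0,0.5],[0,0,0,0,0.65],[0,0,0,0,0.8],[0,0,0,0,0.9],[0,0,0,0,0.9],[0,0,0,0,0.9]])

```text
t: 33.35
eef_pos: [428.6, -238.6, 95.9]
tcp_rot: [3.14, 0.001, 1.571]
ft_force: [0.4, -0.2, 2.4]
opening: 0.182
grip_force: 30.0
```

Emit:
carry_out(motion=[[0,10,0,0,0.9],[0,18,0,0,0.9],[0,18,0,0,0.9],[0,18,0,0,0.9],[0.5,18,0,0,0.9],[0,18,0,0,0.9],[0,18,0,0,0.9],[0,18,0,0,0.9],[0.5,18,0,0,0.9],[0,18,0,0,0.9],[0,18,0,0,0.9],[0,0,0,0,0.9]])

```text
t: 34.55
eef_pos: [620.9, -236.2, 95.9]
tcp_rot: [3.139, -0.0, 1.572]
ft_force: [1.5, 4.8, 7.5]
opening: 0.183
grip_force: 30.0
```

Emit:
carry_out(motion=[[0,3,0,0,0.9],[0,3,0,0,0.9],[0,2,0,0,0.9],[0,0,0,0,0.9]])

```text
t: 34.95
eef_pos: [627.3, -236.1, 95.9]
tcp_rot: [3.141, -0.001, 1.572]
ft_force: [0.5, 6.0, 5.3]
opening: 0.18
grip_force: 30.0
```

Emit:
carry_out(motion=[[0,2,0,0,0.9],[0,2,0,0,0.9],[0,0,0,0,0.9]])

```text
t: 35.25
eef_pos: [631.2, -236.0, 95.9]
tcp_rot: [3.141, -0.001, 1.572]
ft_force: [0.6, 5.1, 5.2]
opening: 0.181
grip_force: 30.0
```

Emit:
carry_out(motion=[[0,2,0,0,0.9],[0,1,0,0,0.9],[0,0,0,0,0.9]])

```text
t: 35.55
eef_pos: [632.9, -236.0, 95.9]
tcp_rot: [-3.139, -0.002, 1.572]
ft_force: [-7.2, 5.2, 8.5]
opening: 0.181
grip_force: 30.0
```

The back stop is at x ≈ 633 and the front stop at 427.5. That is 205 mm, so the front stop is fully home. I'll slide the bolt back in.

Emit:
carry_out(motion=[[0,-10,0,0,0.9],[0,-18,0,0,0.9],[-0.5,-18,0,0,0.9],[0,-18,0,0,0.9],[-0.5,-18,0,0,0.9],[0,-18,0,0,0.9],[-0.5,-18,0,0,0.9],[0,-18,0,0,0.9],[-0.5,-18,0,0,0.9],[0,-18,0,0,0.9],[0,-14,0,0,0.9],[0,-10,0,0,0.9]])

```text
t: 36.75
eef_pos: [437.2, -238.5, 95.9]
tcp_rot: [3.141, -0.001, 1.571]
ft_force: [2.1, 7.2, 6.7]
opening: 0.184
grip_force: 30.0
```

Emit:
carry_out(motion=[[0,-5,0,0,0.9],[0,-4,0,0,0.9],[0,-2,0,0,0.9],[0,0,0,0,0.9],[0,0,0,0,0.9]])

```text
t: 37.25
eef_pos: [427.8, -238.7, 95.9]
tcp_rot: [3.139, -0.0, 1.571]
ft_force: [7.0, 9.0, 4.9]
opening: 0.179
grip_force: 30.0
```

Home against the stop. Next I release, rise and check.

Emit:
carry_out(motion=[[0,0,0,0,0.7],[0,0,0,0,0.6],[0,0,0,0,0.5],[0,0,0,0,0.5],[0,0,-30,0,0.5],[0,0,-40,0,0.5],[0,0,-40,0,0.5],[40,0,-40,0,0.5],[40,0,0,0,0.5],[0,0,0,0,0.5],[0,0,0,0,0.5],[0,0,0,0,0.5]])

```text
t: 38.45
eef_pos: [426.3, -164.6, 240.4]
tcp_rot: [-3.141, -0.0, 1.571]
ft_force: [0.8, -0.2, -0.4]
opening: 0.502
grip_force: 0.0
```

```bash
python3 tr.py 10
python3 - <<'E'
from h import *
s,d,s0,d1=[cam(f'pics/{n}.npz') for n in('scene10','side10','scene0','side1')]
def dk(c,p,R=12):
    x,y=p;m=(c['color'][y-R:y+R,x-R:x+R].max(2)<60).astype(np.uint8);n,l,st,ce=cv2.connectedComponentsWithStats(m);return [((ce[i]+[x-R,y-R]).round(1),st[i][4]) for i in range(1,n) if st[i][4]>8]
print(dk(s,(295,158)),dk(d,(335,154)))
f=lambda c:cv2.cvtColor(c['color'],cv2.COLOR_RGB2GRAY).astype(np.float32)
for n,(x0,y0,x1,y1) in dict(sachet=(218,192,256,216),spice=(264,208,292,254),mug=(296,284,350,356),packet=(316,128,348,192)).items():
    print(n,cv2.phaseCorrelate(f(s0)[y0:y1,x0:x1],f(s)[y0:y1,x0:x1]))
from cell import env
print(env.state()['ft_force'],env.state()['t'])
E
```

```text
scene [((279, 150, 15, 15), 170.0), ((258, 150, 15, 15), 172.0), ((236, 150, 16, 15), 172.0)]
  brown [[237, 162, 16, 6, 48], [258, 162, 16, 6, 52], [279, 163, 11, 5, 34]]
side [((325, 145, 16, 14), 119.0), ((307, 140, 15, 13), 152.0), ((289, 135, 15, 13), 145.5)]
  brown []
[(array([295.2, 157.7]), np.int32(26))] [(array([334.7, 155. ]), np.int32(13))]
sachet ((-0.1589312407262895, 0.5564096892298149), 0.7270063556730747)
spice ((-0.2758096529717484, 0.06789618959455623), 0.779155758354399)
mug ((-0.00402009414429827, 0.2478915023441175), 0.9827089785548394)
packet ((0.002162753177634258, 0.01801891395331623), 1.0015840139240026)
[ 0.1668176  -0.53367288 -0.16856298] 38.55
```

Three jars are seated, the bolt is home, the bystanders haven't moved and the arm is clear. Handing in.

```bash
python3 -c "
from cell import env
print(env.job_done())"
```

```text
the job is handed in; nothing more can be done
None
```

I handed the job in: my last camera check showed all three jars upright in their wells, the bolt fully home, and the sachet, mug, spice jar and packet unmoved. The third jar caught and tipped by roughly 0.75–0.85 rad by my estimate (limit 0.9) before I pushed it in; the hand-in call returned no verdict.

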